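Load a walnut into the bench nutcracker

ROBOT

A 6-joint arm with a two-finger parallel gripper is mounted at the origin on the work surface. World frame = base frame: x ahead of the robot, y to its left, z up, the work surface at z = 0. Lengths are in m, angles in rad, forces in N, time in s.
With the tool pointing down it reaches from about 0.35 to 0.975 m from the base axis. Payload 4.9 kg.
Tool frame: the origin (TCP) lies at the very end of the fingers, on their centre line; the grasp point (between the pads) lies 19 mm behind it (r.grasp_offset is the z of the grasp point in the tool frame, in m); z points along the fingers, y is the line along which they close (so a half turn about z gives the same grasp; the last joint's range is limited). The gripper opens to 85 mm and grips with 20 to 120 N. Pads are 22 mm wide; open, the fingers measure 114 mm over their backs; the gripper's body (76 mm by 85 mm) begins 54 mm behind the grasp point. The pads swing forward as they close: fully open they stand 13 mm farther back than shut.
Start: joints at [-0.119, 0.053, 1.613, -0, 1.476, -0.119], TCP at [0.625, 0, 0.231] pointing down, gripper open.
Joint ranges: [-3.01, 3.01], [-1.01, 2.22], [0.06, 2.58], [-1.02, 4.17], [0.09, 2.62], [-3.14, 3.14]. Speed limits (rad/s): [2.57, 2.57, 3.14, 3.14, 3.14, 3.14].

INTERFACE

Orientations are given as a rotation vector (axis times angle).
In Python, from rig import r gives the robot as it stands. The module is installed in compiled form; this text tells all that it offers.
- The arm moves only by the tool apply_moves, never from a script. Its argument "rows" is a list of rows, each a list of 7 numbers: the shift along the tool's x, y, z scaled (see below), then the turn, a rotation vector about the tool's x, y, z scaled (see below), then the closure, from 0 (fully open) to 1 (shut). A call has 1 to 5 rows; each row is the pose to reach, as a shift and turn from the pose commanded when the call began, along the tool's axes at that moment; what a row does not reach only later rows make up. The controller multiplies each number of a shift by 0.25 m and each number of a turn by 120 degrees. A row lasts 1/8 s, in which the tool goes at most 62.5 mm and 10.7 degrees, less where a joint would pass 70% of its speed; a pose out of reach is approached as far as the arm can. A call with a number of a shift or a turn outside -1 to 1 is refused whole. A call with a gripper value outside its range is refused whole. The fingers move at their own pace and stop on an object; the grip force is fixed at half the most. Time passes only in rows, so rows that repeat a pose let the fingers close. It gives the time, the measured TCP pose, the force, the opening and the grip force at its end, in the units of the state.
- r.get_obs(): the state, without advancing time (a new reading comes with each control period).
- r.camera(name): name is "scene" or "side" or "wrist"; returns the picture (420x560x3 uint8, red, green, blue); there is no depth.
- r.get_calibration(name): a dict with "mtx" (3x3 intrinsics, pixels), "dist" ([k1, k2, p1, p2, k3] as OpenCV has them; the pictures are not rectified), "extrinsics" (4x4, takes a point from world to camera coordinates). Camera axes: x right, y down, z forward; pixel columns grow to the right and rows downward; lengths in m; the calibration is good to about 2 mm. A picture is of the moment at which its call begins: read the wrist's pose just before it. get_calibration takes no time and is no camera call; for the wrist camera it gives the pose at the moment of the call.
- r.job_done(): hands the job in; it is judged then, once.
The state is a dict: "clock": time; "qpos": joint angles; "joint_velocities": joint speeds; "tau": joint torques, N m; "ee_pos": TCP position; "ee_rot": TCP orientation; "ft_force": force on the tool from outside, world axes, zero at the start; "moment": the same for the moment, N m; "width": finger opening in m; "gripper_force": force on a finger pad.
Only numpy, scipy, OpenCV 4.12 (cv2) and the standard library are available. Lean on these libraries where they do the work, as an engineer would, in place of code of your own. Each camera call takes 0.05 s, during which the arm holds its last target. There are 200 camera calls.

TASK

Get the loose walnut ready for cracking: nudge it along the nutcracker's board, never picking it up, until it drops into the shallow pocket in front of the anvil. Then push the sliding jaw up to it until the jaw's sprung foot nips the nut with about 6 N, so that it stays nipped when you let go; never squeeze hard enough to crack the shell, and leave the nut pick, can, plate and lid lifter where they are.

Things in the scene. Friction and masses are not known exactly. Their poses are not given: they have to be found in the camera images.
- cracker: Bench nutcracker, fixed: a dark wooden board 260 (x) x 250 (y) x 22 mm thick with iron fittings. Origin at the centre of its underside, z up, top face at z = 22 mm. In its frame the pocket is at (45, -45) mm; the pocket's -x side is open board, the anvil stands on its -y and +x sides, the sliding jaw comes from its +y side.
- anvil (a point): Top edge, beside the pocket, of the fixed L-shaped iron anvil, 30 mm above the board. Its face across y lies 18.2 mm to the -y side of the pocket's centre and begins 7 mm to its -x side (a nut coming in off line towards -y catches on that corner). Its face across x lies 19 mm to the +x side of the pocket's centre and runs from 40 mm on the -y to 20 mm on the +y side of it.
- pocket (a point): Centre of the shallow round pocket, level with the board's top face; 25 mm across, 6 mm deep. The nut rests on its rim with its centre 11.5 mm above the board's top (17 mm when it lies on the board). Pushed on with a fraction of a newton it climbs out again, unless the anvil stops it.
- nut: The loose walnut on the board: tan-brown ball 34 mm across, about 18 g, thin seam. Origin at its centre. Starts 85 to 140 mm to the pocket's -x side, 15 mm to its -y to 45 mm to its +y side (cracker's frame). Nudged slowly it does not run ahead. The shell cracks if the foot presses with over 12 N or fingers with over 10 N. Walnuts in the white bowl are not part of the job.
- jaw: Sliding jaw, an iron block on a low steel track (4 mm high, 26 mm wide). Slides along the cracker's -y only, up to 66 mm from its rearmost place, with a steady drag of about 6 N; it stays where left, holding back up to 6 N from its foot. Origin at the bottom of its back face, 4 mm above the board; axes as the cracker's. Block 32 mm wide, 30 mm high; front face 36 mm ahead of the back face.
- stem_root (a point): Where the jaw's steel stem leaves its front face, 13 mm above the board, in line with the pocket. The flat 20 mm foot on the stem stands 15 to 35 mm further towards -y: it is screwed in or out differently each time and not reported. The foot is sprung at 3 N per mm for 9 mm, no preload: the push on the jaw is its 6 N of drag plus the nip on the nut.
- jaw_back (a point): Centre of the jaw's flat upright back face (44 mm wide, 40 mm high; the +y face in the cracker's frame), 24 mm above the board's top: the place to push, towards the cracker's -y. Free board lies behind it, apart from the low track.
- pick: Bystander: a steel nut pick 130 mm long lying on the board along its -y edge. Origin in its middle, at the underside.
- can: Bystander: closed steel can, 74 mm across, 110 mm tall. Origin at the centre of its underside.
- plate: Bystander: white melamine plate, 230 mm across. Origin at the centre of its underside.
- lid_lifter: Bystander: dark silicone lid lifter, a two-pronged paddle about 180 mm long lying flat. Origin at its underside where handle and paddle meet.

How it is judged:
On the way, in this order (a step that is already met when the one before it is completed fails the run):
1. the walnut lies in the pocket, before the jaw touches it (horizontal distance between nut and pocket below 0.005 m and z of nut in the frame of cracker between 0.028 and 0.036 m and contact force between jaw and nut below 0.2 N), for 0.3 s.
2. the jaw's foot nips the walnut in the pocket with more than 2 N (horizontal distance between nut and pocket below 0.005 m and z of nut in the frame of cracker between 0.028 and 0.036 m and contact force between jaw and nut above 2 N), for 0.3 s.
At the end, for the whole second after the job is handed in: The walnut rests in the pocket (its centre within 5 mm of the pocket's axis and no more than 14 mm above the board's top), still nipped by the jaw's foot with more than 2 N, at rest (all of step 2 and linear speed of nut below 0.01 m/s); the robot touches nothing.
It fails at once if the foot squeezes the walnut with more than 12 N (shell cracked) (contact force between jaw and nut above 12 N).
It fails at once if the fingers push the walnut with more than 10 N (contact force between the fingers and nut above 10 N).
It fails at once if the walnut is picked up (centre more than 30 mm above the board's top) (z of nut in the frame of cracker above 0.052 m).
It fails at once if the nut pick, can, plate or lid lifter is shifted by more than 20 mm (distance of any of can, plate, lid_lifter, pick from where it was at the start of the episode above 0.02 m).
It also fails if it takes over 58 s, if anything falls off the work surface, if the arm or the gripper's body presses on something with over 40 N, if the wrist force passes 120 N, or if a joint passes its speed limit or range.

## Working session

There is one attempt and no reset: what is moved stays moved. The work goes in short steps, Python scripts to look and compute and a tool call to move; the robot and the scene stay as the last step left them, time stands still between calls to the robot, and variables do not carry over. Pictures are saved under pics/ and viewed, at most 10 in all, crops included, and the job is handed in when it is done.

Besides the shell and the picture viewer there is one more tool, called after "Request:" in YAML: its name, and indented under it one key for each argument. apply_moves: Moves the arm, as the interface text tells. Its arguments: {"type":"object","properties":{"rows":{"type":"array"}},"required":["rows"]}

```bash
mkdir -p pics
cat > h.py <<'E'
import numpy as np, cv2
from rig import r
def snap(n,f):
    c=r.get_calibration(n); im=r.camera(n); cv2.imwrite('pics/'+f,im[:,:,::-1]); return im,c
def ray(c,uv):
    p=cv2.undistortPoints(np.array([[uv]],float),np.array(c['mtx'],float),np.array(c['dist'],float))[0,0]
    E=np.array(c['extrinsics']); R=E[:3,:3]; o=-R.T@E[:3,3]; d=R.T@np.array([p[0],p[1],1]); return o,d/np.linalg.norm(d)
def onz(c,uv,z):
    o,d=ray(c,uv); return o+d*(z-o[2])/d[2]
def proj(c,P):
    E=np.array(c['extrinsics'],float); return cv2.projectPoints(np.array(P,float).reshape(-1,3),cv2.Rodrigues(E[:3,:3])[0],E[:3,3],np.array(c['mtx'],float),np.array(c['dist'],float))[0][:,0]
E
python3 - <<'E'
from h import *
o=r.get_obs(); print(o)
a=[snap(n,n+'0.png')[0] for n in ('scene','side','wrist')]
for n in ('scene','side','wrist'):
    c=r.get_calibration(n);E=np.array(c['extrinsics']);print(n,-E[:3,:3].T@E[:3,3],E[2,:3],c['mtx'][0][0])
E
```

```text
{'clock': 0.0, 'qpos': array([-1.18993815e-01,  5.33404726e-02,  1.61429162e+00,  2.59597552e-06,
        1.47598643e+00, -1.19003102e-01]), 'joint_velocities': array([ 0.00054312, -0.0005215 , -0.00116431,  0.00242761, -0.00128289,
       -0.00081952]), 'tau': array([ 2.70554956e-04, -3.93670499e+01, -3.70175600e+01, -1.62778279e-04,
        6.93513779e-03, -6.06393527e-06]), 'ee_pos': array([6.24381957e-01, 7.89015229e-05, 2.30074595e-01]), 'ee_rot': array([-2.22030385e+00, -2.22032392e+00,  1.96293356e-03]), 'ft_force': array([ 0.88280955, -0.03009774,  0.43822585]), 'moment': array([-0.00656119, -0.02560738,  0.01482804]), 'gripper_force': 0.0, 'width': 0.08542697492466758}
scene [1.26055217 0.04619297 1.25318048] [-0.5311802  -0.07971809 -0.84350022] 450.09021010972674
side [ 0.15178376 -1.06514383  0.78034372] [ 0.29706928  0.77666809 -0.55546064] 455.4086411898985
wrist [0.62508113 0.07273644 0.37218475] [-0.00133685 -0.28280766 -0.95917571] 323.06932653228836
```

View pics/scene0.png

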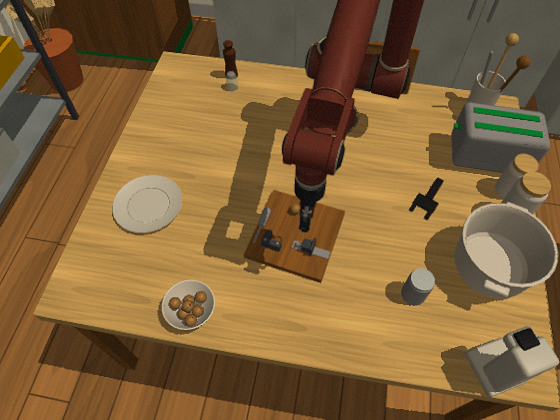

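View pics/side0.png

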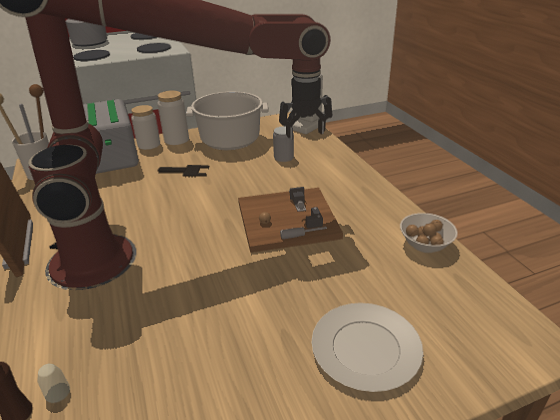

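View pics/wrist0.png

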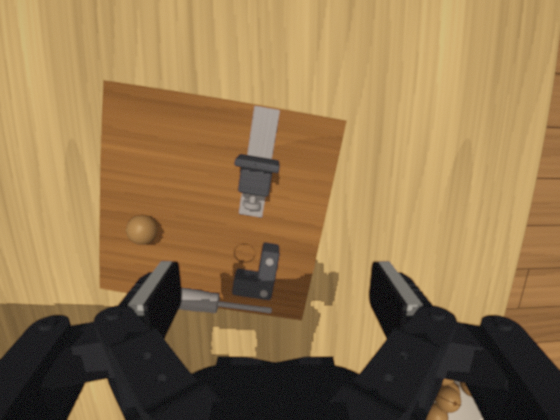

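The wrist view shows everything needed: board corners at about (104,81), (346,121), (302,319) and (100,289), nut at (142,229), pocket ring at (244,253), and jaw back plate near (257,162).

```bash
cat > m.py <<'E'
from h import *
c=r.get_calibration('wrist'); im=cv2.imread('pics/wrist0.png')
P=np.array([onz(c,p,.022)[:2] for p in [(104,81),(346,121),(302,319),(100,289)]])
M=np.array([[-.13,.125],[.13,.125],[.13,-.125],[-.13,-.125]])
A,_=cv2.estimateAffinePartial2D(M,P); yaw=np.arctan2(A[1,0],A[0,0]); print('scale',np.hypot(A[0,0],A[1,0]),'yaw',np.degrees(yaw),'t',P.mean(0)); print((P-(M@A[:,:2].T+A[:,2]))*1e3)
R=np.array([[np.cos(yaw),-np.sin(yaw)],[np.sin(yaw),np.cos(yaw)]]);t=P.mean(0)
f=lambda w:(R.T@(np.array(w)[:2]-t))*1e3
g=lambda m:R@(np.array(m)/1e3)+t
pk=onz(c,(244,253),.022); print('pocket seen',pk,f(pk),'model',g((45,-45)))
hsv=cv2.cvtColor(im[205:255,118:168],cv2.COLOR_BGR2HSV); 
cv2.imwrite('pics/crop.png',np.hstack([cv2.resize(im[200:325,90:310],None,fx=3.5,fy=3.5,interpolation=2)])[:438])
n=onz(c,(142.5,229.5),.039);print('nut',n,f(n))
for p,z in [((257,168),.026),((236,155),.066),((279,160),.066),((257,157),.066)]: print(f(onz(c,p,z)))
cv2.imwrite('pics/crop2.png',cv2.resize(im[95:225,215:300],None,fx=4.5,fy=4.5,interpolation=2))
E
python3 m.py
```

```text
scale 0.9920972739228332 yaw -9.397187240692578 t [ 0.5520621  -0.03620189]
[[ 0.40087407  0.16044465]
 [ 0.15875396 -0.45302808]
 [ 0.12256556  0.9911124 ]
 [-0.68217521 -0.69852299]]
pocket seen [ 0.58812834 -0.08683735  0.022     ] [ 43.84986972 -44.06713772] model [ 0.58911072 -0.08794549]
nut [ 0.47719854 -0.05137272  0.039     ] [-71.3818506  -27.19078006]
[44.16388499 59.13640433]
[23.85438503 75.14652323]
[64.78131298 77.08538711]
[43.75971453 76.49057246]
```

View pics/crop2.png

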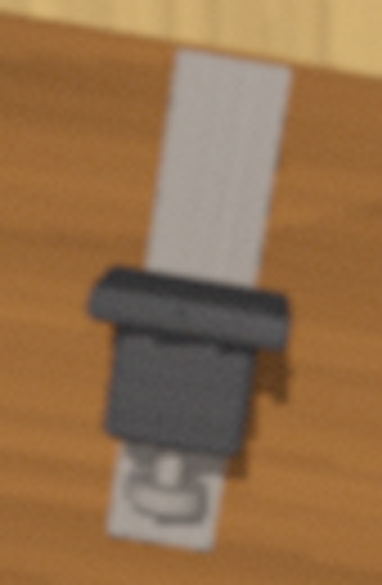

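View pics/crop.png

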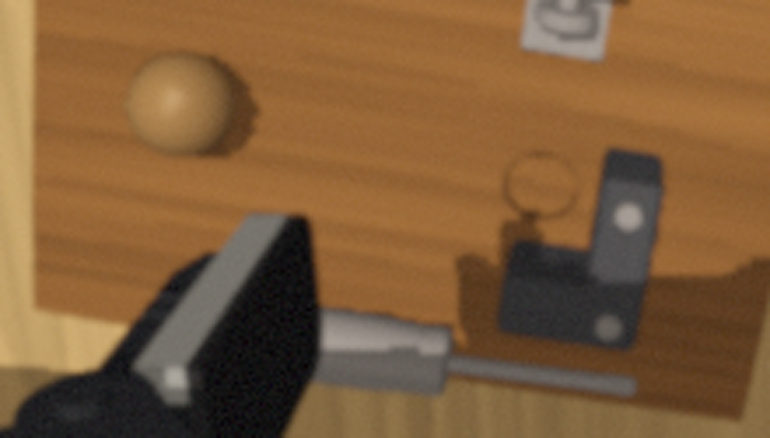

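Run:
```python
from h import *
c=r.get_calibration('wrist')
for z in (.231,.244): print(z,proj(c,[(.625+.0427,y,z) for y in(-.011,.011)]+[(.625+.057,.011,z)]).round())
n=onz(c,(141.4,229.7),.039); p=onz(c,(244.3,252.9),.022); print(n,p)
```

```text
0.231 [[361. 289.]
 [365. 248.]
 [394. 248.]]
0.244 [[368. 303.]
 [372. 260.]
 [404. 260.]]
[ 0.47590793 -0.0516175   0.039     ] [ 0.58848724 -0.08670714  0.022     ]
```

Request:
apply_moves:
  rows:
    - [-0.226,-0.536,0.524,0,0,0.147,0]
    - [-0.226,-0.536,0.524,0,0,0.147,0]
    - [-0.226,-0.536,0.524,0,0,0.147,0]
    - [-0.226,-0.536,0.524,0,0,0.147,0]
    - [-0.226,-0.536,0.524,0,0,0.147,0]

```text
clock: 0.78
ee_pos: [0.491, -0.0566, 0.1004]
ee_rot: [2.536, 1.854, 0.0]
ft_force: [-0.1, 0.2, 0.4]
width: 0.0853
gripper_force: 0.0
```

Run:
```python
from h import *
im,c=snap('wrist','w1.png')
print(proj(c,[(.476,-.0516,.039),(.5885,-.0872,.022)]))
```

```text
[[250.83765806 225.46936078]
 [414.87427478 217.08057444]]
```

View pics/w1.png

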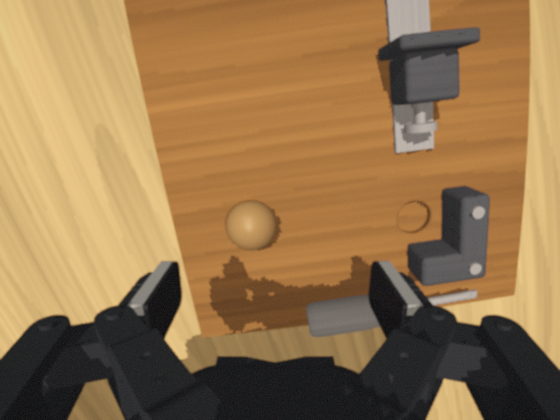

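Run:
```python
from h import *
c=r.get_calibration('wrist')
for p,z in [((310,303),.03),((375,293),.03),((475,292),.024),((250.5,225),.039),((412.3,216.5),.022)]: print(p,onz(c,p,z).round(4))
c0=np.array([.5521,-.0362]);a=np.radians(-9.4);R=np.array([[np.cos(a),-np.sin(a)],[np.sin(a),np.cos(a)]])
for p in [(45,-45),(40,-63.2),(64,-45)]: print(p,R@np.array(p)/1e3+c0)
```

```text
(310, 303) [ 0.4984 -0.1282  0.03  ]
(375, 293) [ 0.5479 -0.1354  0.03  ]
(475, 292) [ 0.6271 -0.1657  0.024 ]
(250.5, 225) [ 0.4773 -0.0519  0.039 ]
(412.3, 216.5) [ 0.5891 -0.0871  0.022 ]
(45, -45) [ 0.58914608 -0.08794542]
(40, -63.2) [ 0.58124069 -0.1050844 ]
(64, -45) [ 0.60789095 -0.09104861]
```

Request:
apply_moves:
  rows:
    - [0,0,0.1,0,0,0,0]
    - [0,0,0.2,0,0,0,0]
    - [0,0,0.28,0,0,0,0]
    - [0,0,0.28,0,0,0,0]

```text
clock: 1.32
ee_pos: [0.4923, -0.0563, 0.0308]
ee_rot: [2.535, 1.856, 0.0]
ft_force: [-1.1, -0.6, 0.7]
width: 0.0853
gripper_force: 0.0
```

Request:
apply_moves:
  rows:
    - [0,0,0.04,0,0,0,0]
    - [0,0,0.066,0,0,0,0]
    - [0,0,0.066,0,0,0,0]
    - [0,0.016,0.066,0,0,0,0]
    - [0,0.032,0.066,0,0,0,0]

```text
clock: 1.95
ee_pos: [0.4992, -0.0591, 0.0142]
ee_rot: [2.535, 1.854, 0.001]
ft_force: [-0.6, -0.2, 0.5]
width: 0.0855
gripper_force: 0.0
```

Request:
apply_moves:
  rows:
    - [0,0.012,0,0,0,0,0]
    - [0,0.024,0,0,0,0,0]
    - [0,0.036,0,0,0,0,0]
    - [0,0.048,0,0,0,0,0]
    - [0,0.06,0,0,0,0,0]

```text
clock: 2.58
ee_pos: [0.5131, -0.0635, 0.0138]
ee_rot: [-2.536, -1.855, 0.0]
ft_force: [0.0, 0.3, -0.4]
width: 0.0854
gripper_force: 0.0
```

Request:
apply_moves:
  rows:
    - [0,0.016,0,0,0,0,0]
    - [0,0.032,0,0,0,0,0]
    - [0,0.048,0,0,0,0,0]
    - [0,0.064,0,0,0,0,0]
    - [0,0.08,0,0,0,0,0]

```text
clock: 3.2
ee_pos: [0.5322, -0.0696, 0.0138]
ee_rot: [2.536, 1.855, -0.0]
ft_force: [-0.2, -0.7, 0.6]
width: 0.0853
gripper_force: 0.0
```

Run:
```python
from h import *
im,c=snap('wrist','w2.png'); o=r.get_obs(); print(o['ee_pos'],o['ft_force'])
for p in [(.4773,-.0519,.039),(.589,-.0875,.022)]: print(proj(c,p))
```

```text
[ 0.53272099 -0.06977407  0.0139702 ] [-0.18523996  0.78067826  0.40231077]
[[136.61542771 294.66681648]]
[[401.80020171 275.41619522]]
```

View pics/w2.png

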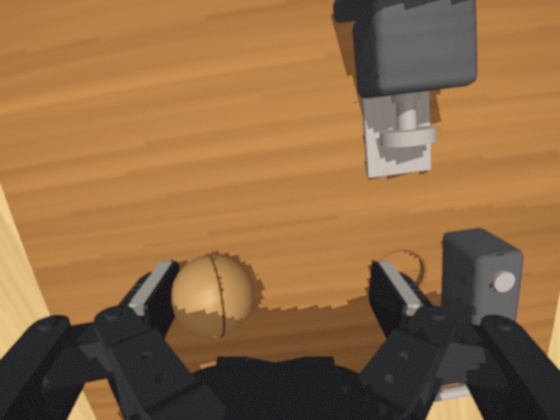

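Run:
```python
from h import *
c=r.get_calibration('wrist')
n=onz(c,(213,294),.039); print(n, np.degrees(np.arctan2(-.0875-n[1],.589-n[0])), n[:2]-.036*(np.array([.589,-.0875])-n[:2])/np.hypot(*(np.array([.589,-.0875])-n[:2])))
print(r.get_obs()['qpos'])
```

```text
[ 0.50876156 -0.0611599   0.039     ] -18.173604869549596 [ 0.47455739 -0.0499316 ]
[-2.68789848e-01  8.73573326e-02  1.96904533e+00  1.34480173e-05
  1.08448510e+00  3.91473842e-02]
```

Request:
apply_moves:
  rows:
    - [0,-0.04,0,0,0,0,0]
    - [0,-0.04,-0.1,0,0,0,0]
    - [0,-0.04,-0.3,0,0,0,0.5]
    - [0,-0.04,-0.4,0,0,0,1]
    - [0,-0.04,-0.4,0,0,0,1]

```text
clock: 3.88
ee_pos: [0.5236, -0.0667, 0.1162]
ee_rot: [2.533, 1.852, 0.005]
ft_force: [-0.2, -0.4, 0.6]
width: 0.0322
gripper_force: 0.0
```

Request:
apply_moves:
  rows:
    - [0.005,-0.203,0,0,0,0.377,1]
    - [0.005,-0.203,0,0,0,0.377,1]
    - [0.005,-0.203,0,0,0,0.377,1]
    - [0.005,-0.203,0,0,0,0.377,1]
    - [0.005,-0.203,0,0,0,0.377,1]

```text
clock: 4.5
ee_pos: [0.4727, -0.0494, 0.1113]
ee_rot: [-3.053, -0.733, 0.005]
ft_force: [-0.8, -1.4, -0.1]
width: 0.0003
gripper_force: 0.0
```

Request:
apply_moves:
  rows:
    - [0,0,0,0,0,0.377,1]
    - [0,0,0,0,0,0.377,1]
    - [0,0,0,0,0,0.377,1]
    - [0,0,0,0,0,0.377,1]
    - [0,0,0,0,0,0.377,1]

```text
clock: 5.12
ee_pos: [0.4727, -0.0494, 0.1112]
ee_rot: [-3.101, 0.498, 0.006]
ft_force: [-0.6, -0.8, 0.3]
width: -0.0002
gripper_force: 0.0
```

Run:
```python
from h import *
im,c=snap('wrist','w3.png'); o=r.get_obs(); print(o['ee_pos'],o['ee_rot'],o['ft_force'],o['width'])
for p in [(.5088,-.0612,.039),(.589,-.0875,.022)]: print(proj(c,p))
```

```text
[ 0.47269443 -0.04945325  0.11126909] [-3.10144785  0.49799733  0.00638923] [-0.46428629  0.1223522   0.77078048] 0.00012213592261394894
[[275.83128731 165.07279748]]
[[275.70221812  33.64953988]]
```

View pics/w3.png

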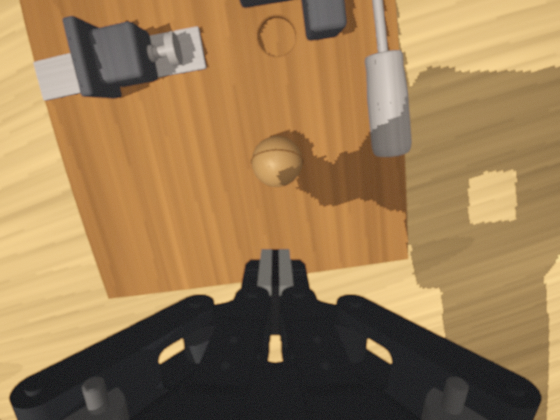

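Request:
apply_moves:
  rows:
    - [0,0,0.15,0,0,0,1]
    - [0,0,0.26,0,0,0,1]
    - [0,0,0.31,0,0,0,1]
    - [0,0,0.335,0,0,0,1]
    - [0,0,0.335,0,0,0,1]

```text
clock: 5.8
ee_pos: [0.4745, -0.05, 0.0301]
ee_rot: [3.102, -0.495, -0.0]
ft_force: [0.6, 0.1, 1.0]
width: -0.0002
gripper_force: 0.0
```

Request:
apply_moves:
  rows:
    - [0.016,0,0,0,0,0,1]
    - [0.028,0,0,0,0,0,1]
    - [0.04,0,0,0,0,0,1]
    - [0.052,0,0,0,0,0,1]
    - [0.064,0,0,0,0,0,1]

```text
clock: 6.42
ee_pos: [0.4899, -0.0549, 0.0301]
ee_rot: [-3.102, 0.495, 0.0]
ft_force: [-0.6, 0.3, 0.1]
width: -0.0002
gripper_force: 0.0
```

Request:
apply_moves:
  rows:
    - [0.016,0,0,0,0,0,1]
    - [0.032,0,0,0,0,0,1]
    - [0.048,0,0,0,0,0,1]
    - [0.064,0,0,0,0,0,1]
    - [0.08,0,0,0,0,0,1]

```text
clock: 7.05
ee_pos: [0.5089, -0.0612, 0.03]
ee_rot: [3.102, -0.495, -0.0]
ft_force: [0.0, -1.1, -0.3]
width: 0.0003
gripper_force: 0.0
```

```bash
cat > nut.py <<'E'
from h import *
import sys
im,c=snap('wrist',sys.argv[1]); o=r.get_obs(); print(o['ee_pos'],o['ft_force'],o['clock'])
p=proj(c,(.589,-.0875,.022))[0]; print('pocket px',p)
# nut: Hough circle near column 275
g=cv2.medianBlur(cv2.cvtColor(im,cv2.COLOR_RGB2GRAY),5)
tcp=o['ee_pos']; R=cv2.Rodrigues(o['ee_rot'])[0]
pr=[proj(c,tcp+R@[.028+s,0,0]+[0,0,.039-tcp[2]])[0] for s in (0,.01)]; print('nut expected if touching / 10mm ahead',pr)
H=cv2.HoughCircles(g,cv2.HOUGH_GRADIENT,1.2,40,param1=80,param2=22,minRadius=18,maxRadius=50)
for h in (H[0][:4] if H is not None else []): print(h, onz(c,h[:2],.039).round(4), np.round((R.T@(onz(c,h[:2],.039)-tcp))*1e3,1),'rgb',im[int(min(h[1],419)),int(min(h[0],559))])
E
python3 nut.py w4.png
```

```text
[ 0.50938136 -0.06141784  0.03020074] [-0.56393406  0.18151678  0.49700858] 7.1
pocket px [276.88533139  84.15461253]
nut expected if touching / 10mm ahead [array([276.80806092, 217.03957622]), array([276.86037903, 194.61854984])]
[118.200005 107.4       36.96    ] [ 0.5999 -0.0237  0.039 ] [ 74.3 -64.   -8.8] rgb [107 102  96]
[277.80002   85.8       26.400002] [ 0.587  -0.0871  0.039 ] [81.8  0.3 -8.7] rgb [199 143  82]
[275.40002 220.20001  40.08   ] [ 0.5348 -0.0691  0.039 ] [26.6 -0.6 -8.8] rgb [226 185 128]
```

Request:
apply_moves:
  rows:
    - [0.016,0,0.005,0,0,0,1]
    - [0.032,0,0.01,0,0,0,1]
    - [0.048,0,0.01,0,0,0,1]
    - [0.064,0,0.01,0,0,0,1]
    - [0.08,0,0.01,0,0,0,1]

```text
clock: 7.72
ee_pos: [0.528, -0.0674, 0.0276]
ee_rot: [-3.102, 0.495, -0.0]
ft_force: [-0.5, -0.6, 0.7]
width: 0.0
gripper_force: 0.0
```

Request:
apply_moves:
  rows:
    - [0.014,0,0,0,0,0,1]
    - [0.028,0,0,0,0,0,1]
    - [0.042,0,0,0,0,0,1]
    - [0.054,0,0,0,0,0,1]
    - [0.064,0,0,0,0,0,1]

```text
clock: 8.35
ee_pos: [0.543, -0.0724, 0.0276]
ee_rot: [3.102, -0.495, -0.0]
ft_force: [-0.4, 0.4, -0.6]
width: -0.0001
gripper_force: 0.0
```

```bash
python3 nut.py w5.png
```

```text
[ 0.54330671 -0.0724645   0.02763321] [-0.36603748 -0.11541014  0.23665979] 8.4
pocket px [276.7694726  165.99082573]
nut expected if touching / 10mm ahead [array([276.71317459, 219.3737421 ]), array([276.76252389, 196.61433493])]
[150.6      187.8       27.720001] [ 0.5995 -0.0353  0.039 ] [ 41.8 -52.8 -11.4] rgb [142 134 128]
[269.40002  222.6       30.720001] [ 0.5695 -0.0778  0.039 ] [ 26.5  -3.1 -11.4] rgb [229 187 129]
[275.40002 167.40001  26.04   ] [ 0.5913 -0.0875  0.039 ] [ 50.3  -0.6 -11.3] rgb [202 145  83]
[501.00003 417.00003  46.2    ] [ 0.4137 -0.1675  0.039 ] [-93.6 130.7 -11.4] rgb [34 32 35]
```

```bash
sed -i 's/^H=.*/g2=g.copy(); g2[:int(p[1])]=g[int(p[1])]\nH=cv2.HoughCircles(g,cv2.HOUGH_GRADIENT,1.5,8,param1=60,param2=18,minRadius=35,maxRadius=44)\nH=H if H is None else np.array([[h for h in H[0] if abs(h[0]-277)<30 and 130<h[1]<260]])/' nut.py
python3 - <<'E'
from h import *
im=cv2.imread('pics/w5.png'); g=cv2.medianBlur(cv2.cvtColor(im,cv2.COLOR_BGR2GRAY),5)
H=cv2.HoughCircles(g,cv2.HOUGH_GRADIENT,1.5,8,param1=60,param2=18,minRadius=35,maxRadius=44)
print([h.round() for h in H[0] if abs(h[0]-277)<30][:6])
for row in (205,220,235):print(im[row,215:340:5].tolist())
E
```

```text
[array([278., 218.,  40.], dtype=float32), array([272., 227.,  36.], dtype=float32), array([284., 172.,  36.], dtype=float32), array([292., 161.,  36.], dtype=float32)]
[[82, 144, 202], [80, 141, 197], [77, 138, 193], [78, 135, 191], [78, 138, 194], [66, 119, 170], [88, 142, 183], [94, 149, 193], [99, 156, 200], [99, 156, 200], [100, 159, 202], [99, 156, 200], [98, 155, 199], [96, 153, 196], [93, 149, 191], [90, 142, 185], [82, 135, 176], [78, 127, 165], [69, 114, 150], [62, 99, 132], [44, 84, 123], [50, 89, 133], [53, 93, 135], [49, 92, 135], [50, 87, 128]]
[[85, 145, 202], [79, 141, 196], [78, 138, 194], [68, 119, 172], [52, 88, 127], [91, 148, 190], [100, 158, 202], [108, 167, 211], [111, 172, 216], [117, 178, 221], [126, 185, 227], [128, 185, 226], [122, 180, 222], [116, 174, 216], [105, 165, 208], [99, 157, 202], [95, 152, 194], [87, 142, 184], [73, 116, 154], [64, 99, 135], [56, 90, 120], [52, 91, 135], [52, 90, 133], [52, 93, 136], [48, 89, 131]]
[[79, 142, 198], [75, 134, 189], [80, 141, 196], [76, 135, 192], [48, 83, 123], [59, 98, 138], [103, 161, 205], [108, 169, 214], [109, 172, 217], [116, 178, 222], [126, 187, 229], [132, 192, 233], [125, 184, 226], [113, 174, 217], [104, 166, 210], [103, 162, 206], [92, 146, 190], [66, 105, 141], [63, 102, 136], [57, 95, 128], [50, 89, 132], [52, 93, 134], [52, 90, 134], [52, 93, 135], [52, 92, 135]]
```

Request:
apply_moves:
  rows:
    - [0.008,0,0,0,0,0,1]
    - [0.016,0,0,0,0,0,1]
    - [0.024,0,0,0,0,0,1]
    - [0.032,0,0,0,0,0,1]
    - [0.038,0,0,0,0,0,1]

```text
clock: 9.02
ee_pos: [0.552, -0.0753, 0.0275]
ee_rot: [-3.102, 0.495, 0.0]
ft_force: [-0.8, 0.3, -0.3]
width: -0.0003
gripper_force: 0.0
```

```bash
python3 nut.py w6.png
```

```text
[ 0.55219423 -0.07537959  0.02763528] [ 0.02001609  0.50725064 -0.44267795] 9.075
pocket px [276.72610553 186.11981888]
nut expected if touching / 10mm ahead [array([276.72290425, 219.59894561]), array([276.77190175, 196.85187746])]
[281.25 189.75  38.15] [ 0.5906 -0.0899  0.039 ] [ 41.    1.8 -11.4] rgb [217 175 118]
[278.25 198.75  43.1 ] [ 0.5873 -0.0875  0.039 ] [ 37.2   0.6 -11.4] rgb [226 185 128]
```

Request:
apply_moves:
  rows:
    - [-0.03,0,0,0,0,0,1]
    - [-0.06,0,0,0,0,0,1]
    - [-0.1,0,-0.1,0,0,0,1]
    - [-0.1,0,-0.25,0,0,0,1]
    - [-0.1,0,-0.25,0,0,0,1]

```text
clock: 9.7
ee_pos: [0.5301, -0.0679, 0.0937]
ee_rot: [3.102, -0.494, 0.011]
ft_force: [-0.6, -0.5, 0.8]
width: -0.0
gripper_force: 0.0
```

Run:
```python
from h import *
im,c=snap('wrist','w7.png');o=r.get_obs(); print(o['ee_pos'],o['ee_rot'],o['clock'])
print(proj(c,[(.589,-.0875,.022),(.589,-.0875,.0335)]))
```

```text
[ 0.52885749 -0.06762096  0.09170378] [ 3.10205677 -0.49442276  0.00536538] 9.75
[[276.60735786 129.44366211]
 [276.69623394 130.25260298]]
```

View pics/w7.png

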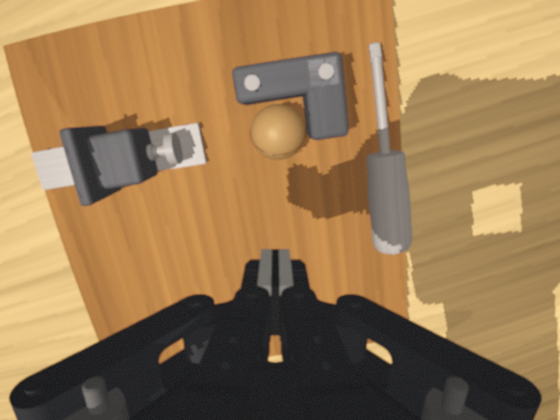

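The nut is in the pocket: it sits at (278,131) against a predicted (277,130). Next I go behind the jaw.

Request:
apply_moves:
  rows:
    - [0.164,-0.581,-0.035,0,0,-0.41,1]
    - [0.164,-0.581,-0.035,0,0,-0.41,1]
    - [0.164,-0.581,-0.035,0,0,-0.41,1]
    - [0.164,-0.581,-0.035,0,0,-0.41,1]
    - [0.164,-0.581,-0.035,0,0,-0.41,1]

```text
clock: 10.38
ee_pos: [0.611, 0.0585, 0.0966]
ee_rot: [-3.024, -0.849, 0.005]
ft_force: [1.0, 1.0, 0.1]
width: -0.0001
gripper_force: 0.0
```

Request:
apply_moves:
  rows:
    - [0,0,0,0,0,-0.413,1]
    - [0,0,0,0,0,-0.413,1]
    - [0,0,0,0,0,-0.413,1]
    - [0,0,0,0,0,-0.413,1]
    - [0,0,0,0,0,-0.413,1]

```text
clock: 11.0
ee_pos: [0.6108, 0.0579, 0.0967]
ee_rot: [-2.389, -2.036, 0.004]
ft_force: [-0.7, 0.5, -0.1]
width: -0.0003
gripper_force: 0.0
```

Run:
```python
from h import *
im,c=snap('wrist','w8.png');o=r.get_obs(); print(o['ee_pos'],o['ee_rot'],o['ft_force'],o['clock'],o['qpos'])
v=o['ee_rot'];print('toolx yaw',np.degrees(2*np.arctan2(v[1],v[0]))%360)
print(proj(c,[(.589,-.0875,.0335),(.609,.0319,.066)]))
```

```text
[0.61086389 0.05782144 0.09676209] [-2.38745058 -2.03861015  0.00381886] [-0.31340583 -0.06554825 -0.3710552 ] 11.05 [-2.68475080e-02  1.45131782e-01  1.74741565e+00 -4.48741425e-06
  1.25231675e+00  1.30458929e-01]
toolx yaw 80.98708599498104
[[276.53622832 392.70427387]
 [278.42624056 283.47683475]]
```

View pics/w8.png

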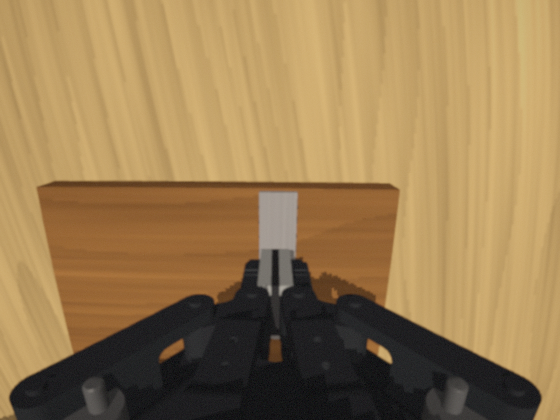

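Request:
apply_moves:
  rows:
    - [0,0,0.08,0,0,0,1]
    - [0,0,0.16,0,0,0,1]
    - [0,0,0.22,0,0,0,1]
    - [0,0,0.242,0,0,0,1]
    - [0,0,0.242,0,0,0,1]

```text
clock: 11.68
ee_pos: [0.612, 0.0578, 0.0376]
ee_rot: [-2.395, -2.032, 0.001]
ft_force: [1.1, 0.0, -0.2]
width: 0.0003
gripper_force: 0.0
```

Run:
```python
from h import *
o=r.get_obs(); c=r.get_calibration('wrist'); print(o['ee_pos'],o['ft_force'])
def T(p,v):
    M=np.eye(4); M[:3,:3]=cv2.Rodrigues(np.array(v,float))[0]; M[:3,3]=p; return M
K=np.array(c['extrinsics'])@T(o['ee_pos'],o['ee_rot'])
c0=np.array([.5521,-.0362]);a=np.radians(-9.4);R=np.array([[np.cos(a),-np.sin(a)],[np.sin(a),np.cos(a)]])
f=lambda w:((R.T@(w[:2]-c0))*1e3).round(1)
def at(p,v):
    d=dict(c); d['extrinsics']=K@np.linalg.inv(T(p,v)); return d
A=at([.62438,.00008,.23007],[-2.2203,-2.22032,.00196]); B=at([.5327,-.0698,.0140],[2.536,1.855,0])
C=at([.52886,-.06762,.0917],[3.10206,-.49442,.00537])
for n,cc,px in (('w0',A,(251.7,211)),('w2 front',B,(408,148)),('w7',C,(182,150))): print(n,[f(onz(cc,px,z)) for z in(.045,.040,.035)])
print('TCP in cracker',f(o['ee_pos']))
```

```text
[0.61200772 0.05779968 0.03764605] [ 1.13451601  0.01360727 -0.20020051]
w0 [array([45.6, 16.2]), array([45.5, 14.6]), array([45.4, 13.1])]
w2 front [array([40.8, 17.8]), array([42.8, 17. ]), array([44.7, 16.2])]
w7 [array([41.9, 10.7]), array([41.6, 12.2]), array([41.3, 13.7])]
TCP in cracker [ 43.8 102.5]
```

Request:
apply_moves:
  rows:
    - [-0.016,0,0,0,0,0,1]
    - [-0.032,0,0,0,0,0,1]
    - [-0.044,0,0,0,0,0,1]
    - [-0.056,0,0,0,0,0,1]
    - [-0.068,0,0,0,0,0,1]

```text
clock: 12.3
ee_pos: [0.6095, 0.0408, 0.0384]
ee_rot: [2.395, 2.033, 0.0]
ft_force: [-0.5, -0.3, -0.8]
width: 0.0001
gripper_force: 0.0
```

Request:
apply_moves:
  rows:
    - [-0.014,0,0,0,0,0,1]
    - [-0.028,0,0,0,0,0,1]
    - [-0.042,0,0,0,0,0,1]
    - [-0.056,0,0,0,0,0,1]
    - [-0.07,0,0,0,0,0,1]

```text
clock: 12.92
ee_pos: [0.6069, 0.0253, 0.0384]
ee_rot: [-2.394, -2.031, -0.004]
ft_force: [1.3, 6.4, -1.2]
width: 0.0
gripper_force: 3.1
```

```bash
cat > st.py <<'E'
from h import *
import sys
F=[];P=[]
for i in range(int(sys.argv[1])):
    im=r.camera('wrist'); o=r.get_obs(); F.append(o['ft_force']); P.append(o['ee_pos'])
F=np.array(F);a=np.radians(80.6);n=np.array([np.cos(a),np.sin(a),0])
print('push N',(F@n).mean().round(2),'+-',(F@n).std().round(2),'F',F.mean(0).round(2))
c0=np.array([.5521,-.0362]);b=np.radians(-9.4);R=np.array([[np.cos(b),-np.sin(b)],[np.sin(b),np.cos(b)]])
print('tcp cracker',((R.T@(np.mean(P,0)[:2]-c0))*1e3).round(2),np.mean(P,0)[2].round(4),'clock',o['clock'])
E
python3 st.py 3
```

```text
push N 4.92 +- 0.43 F [ 0.93  4.83 -0.26]
tcp cracker [43.98 69.14] 0.0383 clock 13.075
```

Request:
apply_moves:
  rows:
    - [-0.014,0,0,0,0,0,1]
    - [-0.028,0,0,0,0,0,1]
    - [-0.042,0,0,0,0,0,1]
    - [-0.056,0,0,0,0,0,1]
    - [-0.066,0,0,0,0,0,1]

```text
clock: 13.7
ee_pos: [0.604, 0.0088, 0.0383]
ee_rot: [-2.394, -2.031, -0.003]
ft_force: [1.0, 5.9, -0.2]
width: -0.0001
gripper_force: 3.1
```

```bash
python3 st.py 3
```

```text
push N 4.76 +- 0.17 F [0.63 4.72 0.28]
tcp cracker [43.91 52.55] 0.0383 clock 13.85
```

Request:
apply_moves:
  rows:
    - [-0.0024,0,0,0,0,0,1]
    - [-0.0048,0,0,0,0,0,1]
    - [-0.0072,0,0,0,0,0,1]
    - [-0.0096,0,0,0,0,0,1]
    - [-0.012,0,0,0,0,0,1]

```text
clock: 14.48
ee_pos: [0.6035, 0.0058, 0.0383]
ee_rot: [-2.394, -2.032, -0.003]
ft_force: [0.5, 5.3, 0.1]
width: -0.0001
gripper_force: 3.0
```

```bash
python3 st.py 3
python3 - <<'E'
from h import *
c=r.get_calibration('side'); im=r.camera('side'); cv2.imwrite('pics/s1.png',im[:,:,::-1]); print(proj(c,[(.589,-.0875,.0335),(.60,.0,.045)]))
E
```

```text
push N 6.03 +- 0.05 F [0.39 6.05 0.81]
tcp cracker [43.9  49.74] 0.0383 clock 14.625
[[306.36798781 217.09124411]
 [297.94043806 197.83289729]]
```

Request:
apply_moves:
  rows:
    - [-0.0016,0,0,0,0,0,1]
    - [-0.0032,0,0,0,0,0,1]
    - [-0.0048,0,0,0,0,0,1]
    - [-0.0064,0,0,0,0,0,1]
    - [-0.008,0,0,0,0,0,1]

```text
clock: 15.3
ee_pos: [0.6032, 0.0038, 0.0384]
ee_rot: [-2.394, -2.032, -0.003]
ft_force: [0.3, 5.6, 0.3]
width: -0.0005
gripper_force: 3.0
```

```bash
python3 st.py 3
```

```text
push N 5.82 +- 1.03 F [ 0.25  5.86 -0.1 ]
tcp cracker [43.9  47.74] 0.0383 clock 15.45
```

Request:
apply_moves:
  rows:
    - [-0.0012,0,0,0,0,0,1]
    - [-0.0024,0,0,0,0,0,1]
    - [-0.0036,0,0,0,0,0,1]
    - [-0.0048,0,0,0,0,0,1]
    - [-0.006,0,0,0,0,0,1]

```text
clock: 16.08
ee_pos: [0.603, 0.0023, 0.0383]
ee_rot: [-2.394, -2.032, -0.003]
ft_force: [0.6, 5.6, 0.5]
width: 0.0002
gripper_force: 3.0
```

```bash
python3 st.py 3
```

```text
push N 6.34 +- 0.33 F [ 0.9   6.28 -0.16]
tcp cracker [43.88 46.26] 0.0383 clock 16.225
```

Request:
apply_moves:
  rows:
    - [-0.0012,0,0,0,0,0,1]
    - [-0.0024,0,0,0,0,0,1]
    - [-0.0036,0,0,0,0,0,1]
    - [-0.0048,0,0,0,0,0,1]
    - [-0.006,0,0,0,0,0,1]

```text
clock: 16.85
ee_pos: [0.6027, 0.0008, 0.0383]
ee_rot: [-2.394, -2.032, -0.003]
ft_force: [0.0, 6.0, 0.4]
width: -0.0
gripper_force: 3.0
```

```bash
python3 st.py 4
```

```text
push N 5.9 +- 0.29 F [0.07 5.97 0.33]
tcp cracker [43.86 44.78] 0.0383 clock 17.05
```

Request:
apply_moves:
  rows:
    - [-0.0012,0,0,0,0,0,1]
    - [-0.0024,0,0,0,0,0,1]
    - [-0.0036,0,0,0,0,0,1]
    - [-0.0048,0,0,0,0,0,1]
    - [-0.006,0,0,0,0,0,1]

```text
clock: 17.68
ee_pos: [0.6025, -0.0006, 0.0383]
ee_rot: [-2.394, -2.032, -0.003]
ft_force: [0.9, 5.8, 0.5]
width: -0.0004
gripper_force: 3.0
```

```bash
python3 st.py 4
```

```text
push N 5.98 +- 0.38 F [0.71 5.94 0.28]
tcp cracker [43.86 43.28] 0.0383 clock 17.875
```

Request:
apply_moves:
  rows:
    - [-0.0012,0,0,0,0,0,1]
    - [-0.0024,0,0,0,0,0,1]
    - [-0.0036,0,0,0,0,0,1]
    - [-0.0048,0,0,0,0,0,1]
    - [-0.006,0,0,0,0,0,1]

```text
clock: 18.5
ee_pos: [0.6022, -0.0021, 0.0383]
ee_rot: [-2.394, -2.032, -0.003]
ft_force: [-0.1, 5.8, 0.9]
width: -0.0
gripper_force: 3.0
```

```bash
python3 st.py 4
```

```text
push N 5.67 +- 0.6 F [0.25 5.71 0.93]
tcp cracker [43.86 41.76] 0.0383 clock 18.7
```

Request:
apply_moves:
  rows:
    - [-0.0012,0,0,0,0,0,1]
    - [-0.0024,0,0,0,0,0,1]
    - [-0.0036,0,0,0,0,0,1]
    - [-0.0048,0,0,0,0,0,1]
    - [-0.006,0,0,0,0,0,1]

```text
clock: 19.32
ee_pos: [0.6019, -0.0036, 0.0383]
ee_rot: [-2.394, -2.032, -0.002]
ft_force: [0.4, 5.9, 0.6]
width: 0.0002
gripper_force: 3.0
```

```bash
python3 st.py 4
```

```text
push N 5.76 +- 0.62 F [0.44 5.77 0.32]
tcp cracker [43.84 40.28] 0.0383 clock 19.525
```

Request:
apply_moves:
  rows:
    - [-0.0012,0,0,0,0,0,1]
    - [-0.0024,0,0,0,0,0,1]
    - [-0.0036,0,0,0,0,0,1]
    - [-0.0048,0,0,0,0,0,1]
    - [-0.006,0,0,0,0,0,1]

```text
clock: 20.15
ee_pos: [0.6017, -0.0051, 0.0383]
ee_rot: [-2.394, -2.032, -0.002]
ft_force: [0.8, 6.0, -0.1]
width: -0.0
gripper_force: 3.0
```

```bash
python3 st.py 4
```

```text
push N 5.98 +- 0.41 F [0.58 5.96 0.99]
tcp cracker [43.85 38.78] 0.0383 clock 20.35
```

Request:
apply_moves:
  rows:
    - [-0.0012,0,0,0,0,0,1]
    - [-0.0024,0,0,0,0,0,1]
    - [-0.0036,0,0,0,0,0,1]
    - [-0.0048,0,0,0,0,0,1]
    - [-0.006,0,0,0,0,0,1]

```text
clock: 20.98
ee_pos: [0.6014, -0.0066, 0.0383]
ee_rot: [-2.394, -2.032, -0.002]
ft_force: [1.0, 6.0, 0.5]
width: -0.0002
gripper_force: 3.0
```

```bash
python3 st.py 4
```

```text
push N 6.56 +- 0.71 F [0.38 6.59 0.29]
tcp cracker [43.83 37.27] 0.0383 clock 21.175
```

Request:
apply_moves:
  rows:
    - [-0.001,0,0,0,0,0,1]
    - [-0.002,0,0,0,0,0,1]
    - [-0.003,0,0,0,0,0,1]
    - [-0.004,0,0,0,0,0,1]
    - [-0.004,0,0,0,0,0,1]

```text
clock: 21.8
ee_pos: [0.6013, -0.0076, 0.0383]
ee_rot: [-2.394, -2.032, -0.002]
ft_force: [0.5, 5.5, 1.1]
width: 0.0002
gripper_force: 2.9
```

```bash
python3 st.py 4
```

```text
push N 6.11 +- 0.64 F [0.48 6.11 0.52]
tcp cracker [43.83 36.28] 0.0383 clock 22.0
```

Run:
```python
from h import *
c0=np.array([.5521,-.0362]);b=np.radians(-9.4);R=np.array([[np.cos(b),-np.sin(b)],[np.sin(b),np.cos(b)]])
for n,z in (('scene',.045),('side',.045)):
    c=r.get_calibration(n); im,_=snap(n,n+'9.png'); im0=cv2.imread(f'pics/{n}0.png')[:,:,::-1]
    ys=np.arange(48,-72,-4); P=[np.r_[R@[.045,y/1e3]+c0,z] for y in ys]
    for y,(u,v) in zip(ys,proj(c,P)):
        q=lambda I:cv2.getRectSubPix(np.ascontiguousarray(I),(1,1),(float(u),float(v)))[0,0].tolist(); print(n,y,(round(u),round(v)),q(im),q(im0))
```

```text
scene 48 (306, 245) [130, 123, 115] [59, 59, 57]
scene 44 (305, 245) [83, 80, 73] [59, 59, 58]
scene 40 (304, 244) [27, 28, 27] [57, 57, 56]
scene 36 (303, 244) [42, 42, 42] [57, 58, 57]
scene 32 (301, 244) [57, 57, 52] [64, 61, 57]
scene 28 (300, 243) [57, 57, 53] [90, 86, 79]
scene 24 (299, 243) [65, 64, 59] [115, 107, 99]
scene 20 (298, 242) [70, 68, 65] [128, 121, 111]
scene 16 (296, 242) [54, 53, 50] [129, 124, 113]
scene 12 (295, 242) [34, 35, 33] [125, 117, 107]
scene 8 (294, 241) [32, 30, 31] [133, 125, 116]
scene 4 (293, 241) [30, 30, 29] [123, 90, 63]
scene 0 (292, 241) [31, 31, 32] [125, 75, 30]
scene -4 (290, 240) [31, 31, 31] [130, 79, 30]
scene -8 (289, 240) [29, 31, 30] [131, 79, 32]
scene -12 (288, 239) [36, 34, 32] [127, 77, 31]
scene -16 (287, 239) [65, 55, 45] [121, 74, 29]
scene -20 (285, 239) [68, 59, 49] [120, 73, 30]
scene -24 (284, 238) [69, 64, 58] [119, 73, 32]
scene -28 (283, 238) [74, 67, 60] [122, 76, 33]
scene -32 (282, 237) [71, 54, 34] [115, 71, 27]
scene -36 (280, 237) [78, 56, 26] [91, 57, 26]
scene -40 (279, 237) [82, 58, 29] [83, 51, 19]
scene -44 
[... 997 characters left out ...]
ide -12 (304, 208) [56, 51, 47] [106, 100, 93]
side -16 (304, 208) [59, 54, 50] [112, 105, 99]
side -20 (304, 209) [68, 63, 59] [121, 114, 108]
side -24 (305, 210) [80, 74, 70] [87, 78, 72]
side -28 (305, 211) [84, 76, 69] [83, 64, 50]
side -32 (305, 211) [86, 72, 60] [108, 75, 50]
side -36 (306, 212) [84, 64, 45] [124, 86, 57]
side -40 (306, 213) [89, 67, 48] [128, 89, 59]
side -44 (306, 214) [92, 70, 50] [124, 86, 57]
side -48 (307, 214) [92, 70, 50] [114, 80, 54]
side -52 (307, 215) [84, 66, 50] [98, 71, 50]
side -56 (307, 216) [65, 54, 45] [70, 55, 45]
side -60 (308, 217) [54, 48, 44] [54, 47, 42]
side -64 (308, 218) [51, 46, 43] [50, 46, 42]
side -68 (309, 218) [52, 47, 43] [51, 46, 42]
```

Request:
apply_moves:
  rows:
    - [-0.001,0,0,0,0,0,1]
    - [-0.002,0,0,0,0,0,1]
    - [-0.003,0,0,0,0,0,1]
    - [-0.004,0,0,0,0,0,1]
    - [-0.004,0,0,0,0,0,1]

```text
clock: 22.72
ee_pos: [0.6011, -0.0084, 0.0383]
ee_rot: [-2.394, -2.031, -0.003]
ft_force: [0.6, 6.3, 0.5]
width: -0.0001
gripper_force: 3.2
```

```bash
python3 st.py 4
```

```text
push N 6.41 +- 0.77 F [0.51 6.41 0.8 ]
tcp cracker [43.83 35.44] 0.0383 clock 22.925
```

Request:
apply_moves:
  rows:
    - [-0.001,0,0,0,0,0,1]
    - [-0.002,0,0,0,0,0,1]
    - [-0.003,0,0,0,0,0,1]
    - [-0.004,0,0,0,0,0,1]
    - [-0.004,0,0,0,0,0,1]

```text
clock: 23.55
ee_pos: [0.601, -0.009, 0.0383]
ee_rot: [-2.394, -2.031, -0.004]
ft_force: [0.5, 7.3, 0.5]
width: 0.0004
gripper_force: 3.8
```

```bash
python3 st.py 4
```

```text
push N 7.91 +- 0.24 F [0.81 7.88 1.08]
tcp cracker [43.82 34.8 ] 0.0383 clock 23.75
```

Request:
apply_moves:
  rows:
    - [-0.001,0,0,0,0,0,1]
    - [-0.002,0,0,0,0,0,1]
    - [-0.003,0,0,0,0,0,1]
    - [-0.004,0,0,0,0,0,1]
    - [-0.004,0,0,0,0,0,1]

```text
clock: 24.38
ee_pos: [0.6009, -0.0096, 0.0383]
ee_rot: [-2.393, -2.031, -0.005]
ft_force: [1.5, 8.2, 0.5]
width: 0.0004
gripper_force: 4.5
```

```bash
python3 st.py 4
```

```text
push N 9.0 +- 0.55 F [0.8  8.99 0.18]
tcp cracker [43.83 34.2 ] 0.0383 clock 24.575
```

Request:
apply_moves:
  rows:
    - [-0.001,0,0,0,0,0,1]
    - [-0.002,0,0,0,0,0,1]
    - [-0.003,0,0,0,0,0,1]
    - [-0.005,0,0,0,0,0,1]
    - [-0.005,0,0,0,0,0,1]

```text
clock: 25.2
ee_pos: [0.6008, -0.0104, 0.0384]
ee_rot: [-2.393, -2.03, -0.006]
ft_force: [0.9, 9.7, 1.4]
width: -0.0001
gripper_force: 5.3
```

```bash
python3 st.py 4
```

```text
push N 10.52 +- 0.44 F [ 1.53 10.41  0.56]
tcp cracker [43.84 33.4 ] 0.0384 clock 25.4
```

Request:
apply_moves:
  rows:
    - [-0.001,0,0,0,0,0,1]
    - [-0.002,0,0,0,0,0,1]
    - [-0.003,0,0,0,0,0,1]
    - [-0.003,0,0,0,0,0,1]
    - [-0.003,0,0,0,0,0,1]

```text
clock: 26.02
ee_pos: [0.6008, -0.0108, 0.0384]
ee_rot: [-2.393, -2.03, -0.006]
ft_force: [1.9, 11.8, 0.1]
width: 0.0001
gripper_force: 5.8
```

```bash
python3 st.py 4
```

```text
push N 11.27 +- 0.52 F [ 1.66 11.15  0.57]
tcp cracker [43.83 33.02] 0.0384 clock 26.225
```

Request:
apply_moves:
  rows:
    - [0.01,0,0,0,0,0,1]
    - [0.03,0,0,0,0,0,1]
    - [0.08,0,0,0,0,0,1]
    - [0.16,0,0,0,0,0,1]
    - [0.16,0,-0.2,0,0,0,1]

```text
clock: 26.85
ee_pos: [0.6032, 0.028, 0.0836]
ee_rot: [-2.387, -2.03, 0.012]
ft_force: [-0.5, -0.4, 0.2]
width: -0.0003
gripper_force: 0.0
```

Request:
apply_moves:
  rows:
    - [0.2,0,-0.2,0,0,0,1]
    - [0.3,0,-0.3,0,0,0,1]
    - [0.3,0,-0.3,0,0,0,1]
    - [0.3,0,-0.3,0,0,0,1]

```text
clock: 27.35
ee_pos: [0.6184, 0.1, 0.162]
ee_rot: [-2.394, -2.033, 0.003]
ft_force: [-0.1, -0.6, 0.0]
width: -0.0002
gripper_force: 0.0
```

Run:
```python
from h import *
c0=np.array([.5521,-.0362]);b=np.radians(-9.4);R=np.array([[np.cos(b),-np.sin(b)],[np.sin(b),np.cos(b)]])
c=r.get_calibration('scene'); im,_=snap('scene','s10.png')
ys=np.arange(28,-72,-4); P=[np.r_[R@[.045,y/1e3]+c0,.045] for y in ys]
for y,(u,v) in zip(ys,proj(c,P)): print(y,cv2.getRectSubPix(im,(1,1),(float(u),float(v)))[0,0])
o=r.get_obs(); print(o['ee_pos'],o['ft_force'],o['clock'])
```

```text
28 [78 75 71]
24 [62 57 52]
20 [28 27 27]
16 [29 27 26]
12 [30 30 30]
8 [28 31 29]
4 [32 33 32]
0 [34 34 33]
-4 [30 31 33]
-8 [35 29 31]
-12 [32 33 34]
-16 [39 37 33]
-20 [65 54 46]
-24 [73 63 56]
-28 [76 73 69]
-32 [75 61 46]
-36 [77 54 25]
-40 [82 58 30]
-44 [85 59 31]
-48 [87 61 33]
-52 [100  71  36]
-56 [104  73  35]
-60 [95 63 28]
-64 [67 47 32]
-68 [44 46 47]
[0.61801805 0.09950988 0.16124501] [-0.22063112 -0.31478418  0.4643759 ] 27.4
```

```bash
python3 -c "
from rig import r
print(r.job_done())"
```

```text
the job is handed in; nothing more can be done
None
```

I handed the job in at about 27 s. The walnut sits in the pocket, nipped by the jaw's foot at about 5 N (worked out from the push force before I let go). The arm is withdrawn and clear, and the handed-in call reported no verdict.

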